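Line up the light-shield hinge for its pin

ROBOT

A 6-joint arm with a two-finger parallel gripper is mounted at the origin on the work surface. World frame = base frame: x ahead of the robot, y to its left, z up, the work surface at z = 0. Lengths are in m, angles in rad, forces in N, time in s.
With the tool pointing down it reaches from about 0.35 to 0.775 m from the base axis. Payload 5.5 kg.
Tool frame: the origin (TCP) lies between the finger pads; the fingertips stand 17 mm ahead of it and the grasp point (between the pads) lies 2 mm behind it (env.finger_overhang is the distance from the TCP to the fingertips, in m); z points along the fingers, y is the line along which they close (so a half turn about z gives the same grasp; the last joint's range is limited). The gripper opens to 85 mm and grips with 20 to 120 N. Pads are 22 mm wide; open, the fingers measure 114 mm over their backs; the gripper's body (76 mm by 85 mm) begins 54 mm behind the grasp point. The pads swing forward as they close: fully open they stand 13 mm farther back than shut.
Start: joints at [1.035, 0.313, 0.046, 1.304, 0, 1.431], TCP at [0.222, 0.531, 0.224] pointing down, gripper open.
Joint ranges: [-2.76, 2.76], [-0.86, 1.69], [-1.03, 1.26], [-2.2, 2.34], [-1.47, 1.5], [-3.14, 3.14]. Speed limits (rad/s): [2.57, 2.57, 3.14, 3.14, 3.14, 3.14].

INTERFACE

Orientations are given as a unit quaternion [w, x, y, z].
In Python, from workcell import env gives the robot as it stands. The module is installed in compiled form; this text tells all that it offers.
- The arm moves only by the shell command python3 -m pendant 'ROWS' [FORCE]. ROWS is JSON, a list of rows, each a list of 5 numbers: the gripper's target within -1 to 1 (fully open at 1, half-way at 0, shut at -1), then the shift along the tool's x, y, z in m, then the turn about the tool's z in rad. A call has 1 to 8 rows; each row shifts and turns the commanded pose from where the row before left it, along the tool's axes as they then stand; what a row does not reach is not made up. A row lasts 1/8 s, in which the tool goes at most 62.5 mm and 10.7 degrees, less where a joint would pass 70% of its speed; a pose out of reach is approached as far as the arm can. A call with a gripper value outside its range is refused whole. The fingers move at their own pace and stop on an object; FORCE is the grip in N (left out, the last holds). Time passes only in rows, so rows that do not move let the fingers close. It gives the time, the measured TCP pose, the force, the opening and the grip force at its end, in the units of the state.
- env.get_state(): the state, without advancing time (a new reading comes with each control period).
- env.read_camera(name): name is "side" or "top"; returns the picture (480x640x3 uint8, red, green, blue); there is no depth.
- env.calibration(name): a dict with "K" (3x3 intrinsics, pixels), "distortion" ([k1, k2, p1, p2, k3] as OpenCV has them; the pictures are not rectified), "T" (4x4, takes a point from camera to world coordinates). Camera axes: x right, y down, z forward; pixel columns grow to the right and rows downward; lengths in m; the calibration is good to about 2 mm. A picture is of the moment at which its call begins. calibration takes no time and is no camera call.
- env.hand_in(): hands the job in; it is judged then, once.
Trained networks look in the newest picture that a camera, given by its name, has taken for a name from the list of things; names that differ only in an ending like _2 or _b are one class to them, and where a whole thing is asked for, a point or a joint stands for the part that bears it (a point fixed in the world has none). Each returns a list of dicts, best first, with "score" (0 to 1); they miss things now and then, are a little off and sometimes report something else, mostly with a low value. They report only what shows in the picture. A call takes as long as a camera call. They do not tell look-alikes from the thing itself.
- env.recognise(camera, label): "centre" ([column, row] in pixels, amid what is visible of it).
The state is a dict: "clock": time; "joint_pos": joint angles; "qvel": joint speeds; "tau": joint torques, N m; "tcp_pos": TCP position; "orientation": TCP orientation; "wrist_force": force on the tool from outside, world axes, zero at the start; "ft_torque": the same for the moment, N m; "finger_gap": finger opening in m; "grip_force": force on a finger pad.
Only numpy, scipy, OpenCV 4.12 (cv2) and the standard library are available. Lean on these libraries where they do the work, as an engineer would, in place of code of your own. Each camera call takes 0.05 s, during which the arm holds its last target. There are 200 camera calls.

TASK

The microscope's light shield is being re-hung. Pick up the steel hinge leaf that has a single knuckle in the middle of its edge, bring that knuckle between the two knuckles on the jamb block so that the holes line up for the hinge pin, and finish while still holding it there, still, in the gripper. Be gentle with the jamb, and leave the pin, the other leaf (two knuckles) and everything else on the bench where they are.

Things in the scene. Friction and masses are not known exactly. Their poses are not given: they have to be found in the camera images.
- leaf: Loose hinge leaf to use: steel plate 56 (x) x 54 (y) x 5 mm, ONE knuckle (tube along y, 20 mm outside, 20 mm long, 12 mm hole) on a neck in the middle of its +x edge. About 0.16 kg, centre of mass at x +10 mm. Lies flat on riser_a, its y edges free to grip (54 mm across). Origin: centre of the plate's underside; x to the knuckle, z up. Knuckle axis at x +42, z +10 mm.
- leaf_bore (a point): The middle of the hole in the leaf's single knuckle, on its axis; axes as leaf (y along the hole).
- jamb: Fixed grey block 50 (x) x 64 (y) mm, top at 80 mm, on an 8 mm foot (x -40 to +60 mm, 84 mm wide). A 5 mm steel leaf (50 x 54 mm) lies on top; its TWO knuckles (20 mm outside, 15 mm long, 12 mm hole) overhang the -x side at y 12 to 27 and -27 to -12 mm; the 24 mm gap is open above, below and in front. Origin: centre of underside; -x faces roughly the robot; y along the knuckles.
- jamb_gap (a point): Middle of the gap between the jamb's knuckles, on their axis: x -39, y 0, z +90 mm in jamb, same axes. The leaf under it on the block ends at x -25 mm. When lined up, the loose leaf lies opened out flat in front of the jamb, its x axis along the jamb's x, with leaf_bore at this point.
- riser_a: Cork riser 50 (x) x 34 (y) x 40 mm high, fixed to the bench, under the single-knuckle leaf, whose y edges overhang it by about 10 mm each side. Origin: centre of its underside.
- riser_b: Same cork riser, fixed, under the two-knuckle leaf. Origin: centre of its underside.
- twin_leaf: The other loose steel leaf, NOT to be used: same 56 x 54 x 5 mm plate but two 15 mm knuckles at the ends of its edge and an empty middle. Lies on riser_b. Origin and axes as leaf. To be left alone.
- pin: The hinge pin: steel rod 7 mm thick and 80 mm long lying flat along its x, with a 20 mm bent end. Origin mid-length, on the bench. To be left alone.
- screwdriver: A screwdriver 170 mm long lying along its x, up to about 30 mm high. It stands on the bench, plays no part and is to be left alone.
- slide_box: A closed grey and black slide box, 87 x 97 mm, 34 mm high; origin under its centre. It stands on the bench, plays no part and is to be left alone.
- dropper: A small amber bottle, 34 mm across, 75 mm high; origin under its centre. It stands on the bench, plays no part and is to be left alone.
- dish: A round glass dish, 90 mm across, 16 mm high; origin under its centre. It stands on the bench, plays no part and is to be left alone.
- objective: A brass microscope objective standing on end, 32 mm across, 50 mm high; origin under its centre. It stands on the bench, plays no part and is to be left alone.
Mind the look-alikes: they are no part of the job. What is shaped like the jamb but black, orange or pink is not meant.

How it is judged:
On the way:
1. the single-knuckle leaf is lifted clear of its riser in the gripper (height (world z) of leaf above 0.06 m and contact force between the fingers and leaf above 1 N), for 0.2 s.
At the end, for the whole second after the job is handed in: The single-knuckle leaf is held still in the fingers over 60 mm above the bench, the middle of its hole within 3 mm (x, y and z) of the middle of the jamb's gap, hole axes within 0.08 rad, and leaning on the jamb with under 6 N (all of step 1 and x of leaf_bore in the frame of jamb_gap between -0.003 and 0.003 m and z of leaf_bore in the frame of jamb_gap between -0.003 and 0.003 m and y of leaf_bore in the frame of jamb_gap between -0.003 and 0.003 m and angle between the y axis of leaf and the y axis of jamb, either way round below 0.08 rad and contact force between leaf and jamb below 6 N and linear speed of leaf below 0.01 m/s); the arm keeps its last pose, push and grip.
It fails at once if the jamb is struck or pushed hard by the leaf (over 25 N) (contact force between leaf and jamb above 25 N).
It fails at once if the arm or gripper strikes the jamb hard (over 25 N) (contact force between any of the arm, the fingers and jamb above 25 N).
It fails at once if the two-knuckle leaf or the hinge pin is shoved or knocked (moved more than 25 mm) (distance of any of twin_leaf, pin from where it was at the start of the episode above 0.025 m).
It fails at once if the screwdriver, slide box, small bottle, dish or objective is shoved or knocked (moved more than 25 mm) (distance of any of screwdriver, slide_box, dropper, dish, objective from where it was at the start of the episode above 0.025 m).
It also fails if it takes over 45 s, if anything falls off the work surface, if the arm or the gripper's body presses on something with over 40 N, if the wrist force passes 120 N, or if a joint passes its speed limit or range.

## Working session

There is one attempt and no reset: what is moved stays moved. The work goes in short steps, Python scripts to look and compute and a shell command to move; the robot and the scene stay as the last step left them, time stands still between calls to the robot, and variables do not carry over. Pictures are saved under pics/ and viewed, at most 10 in all, crops included, and the job is handed in when it is done.

```bash
mkdir -p pics; python3 - <<'E'
from workcell import env
import cv2, numpy as np
np.set_printoptions(precision=4,suppress=True)
for c in("top","side"):
    im=env.read_camera(c); cv2.imwrite(f"pics/{c}0.png",im[:,:,::-1])
    k=env.calibration(c); print(c,k["K"].tolist(),k["distortion"],k["T"])
    for l in("leaf","jamb","riser_a","twin_leaf","jamb_gap","leaf_bore"):
        try: print(l,[(np.round(d["centre"]).tolist(),round(d["score"],2)) for d in env.recognise(c,l)])
        except Exception as e: print(l,e)
s=env.get_state();print(s["tcp_pos"],s["orientation"],s["finger_gap"],s["clock"])
E
```

```text
top [[451.08287666290016, 0.0, 315.6441149064408], [0.0, 451.08287666290016, 239.82927818710976], [0.0, 0.0, 1.0]] [-0.0661  0.      0.      0.      0.    ] [[ 0.0125 -0.9887  0.1497  0.344 ]
 [-0.9996 -0.016  -0.0223  0.0703]
 [ 0.0245 -0.1493 -0.9885  1.2686]
 [ 0.      0.      0.      1.    ]]
leaf [([336.0, 205.0], 0.73), ([293.0, 150.0], 0.16)]
jamb [([252.0, 231.0], 0.93), ([240.0, 318.0], 0.89), ([198.0, 200.0], 0.82), ([186.0, 348.0], 0.61)]
riser_a []
twin_leaf [([411.0, 221.0], 0.63)]
jamb_gap [([248.0, 228.0], 0.89), ([185.0, 349.0], 0.83), ([241.0, 319.0], 0.81), ([198.0, 202.0], 0.73)]
leaf_bore [([335.0, 204.0], 0.75)]
side [[568.6872858941795, 0.0, 325.1809071086029], [0.0, 568.6872858941795, 242.9251662477195], [0.0, 0.0, 1.0]] [0.0082 0.     0.     0.     0.    ] [[ 0.965  -0.1935  0.1769  0.279 ]
 [-0.2622 -0.7153  0.6478 -0.7906]
 [ 0.0012 -0.6715 -0.741   1.0806]
 [ 0.      0.      0.      1.    ]]
leaf [([381.0, 275.0], 0.97)]
jamb [([230.0, 225.0], 0.94), ([190.0, 193.0], 0.92), ([324.0, 212.0], 0.89), ([338.0, 172.0], 0.87)]
riser_a [([397.0, 371.0], 0.62), ([376.0, 287.0], 0.47)]
twin_leaf [([426.0, 228.0], 0.61)]
jamb_gap [([339.0, 172.0], 0.96), ([321.0, 210.0], 0.76), ([384.0, 275.0], 0.71), ([191.0, 191.0], 0.61), ([230.0, 227.0], 0.59), ([450.0, 258.0], 0.23)]
leaf_bore [([385.0, 274.0], 0.9)]
[0.2217 0.5306 0.2236] [0.     0.1966 0.9805 0.0001] 0.08545703473202686 0.7
```

View pics/top0.png

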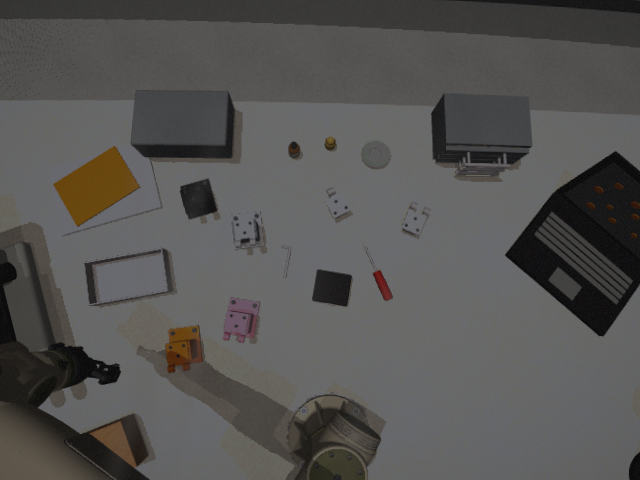

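View pics/side0.png

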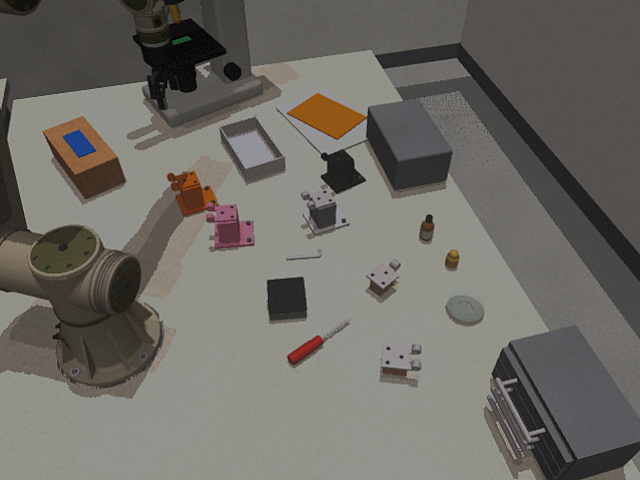

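Leaf candidates: single-knuckle at top (337,204) / side (383,275), two-knuckle at top (415,219) / side (401,358). Jamb candidates in the top view: grey (248,229), black (198,200), pink (240,318), orange (184,348). The right pair is the single-knuckle leaf and the grey jamb. I'll check both in close crops.

```bash
python3 - <<'E'
import cv2, numpy as np
t=cv2.imread("pics/top0.png");s=cv2.imread("pics/side0.png")
def c(im,x,y,w,h,tag):
    o=cv2.resize(im[y:y+h,x:x+w],(400,300),interpolation=cv2.INTER_CUBIC)
    o=cv2.convertScaleAbs(o,alpha=1.2)
    f=400/w
    for i in range(0,w,10): cv2.line(o,(int((i+.5)*f),0),(int((i+.5)*f),6),(0,0,255),1); cv2.putText(o,str(x+i),(int(i*f),18),0,.35,(0,0,255))
    for i in range(0,h,10): cv2.line(o,(0,int((i+.5)*f)),(6,int((i+.5)*f)),(0,0,255),1); cv2.putText(o,str(y+i),(8,int((i+.5)*f)+4),0,.35,(0,0,255))
    return o
A=np.hstack([c(t,308,184,56,42,""),c(t,220,206,56,42,"")])
B=np.hstack([c(s,350,250,64,48,""),c(s,290,176,72,54,"")])
cv2.imwrite("pics/crop1.png",np.vstack([A,B]))
E
```

```text
(no output)
```

View pics/crop1.png

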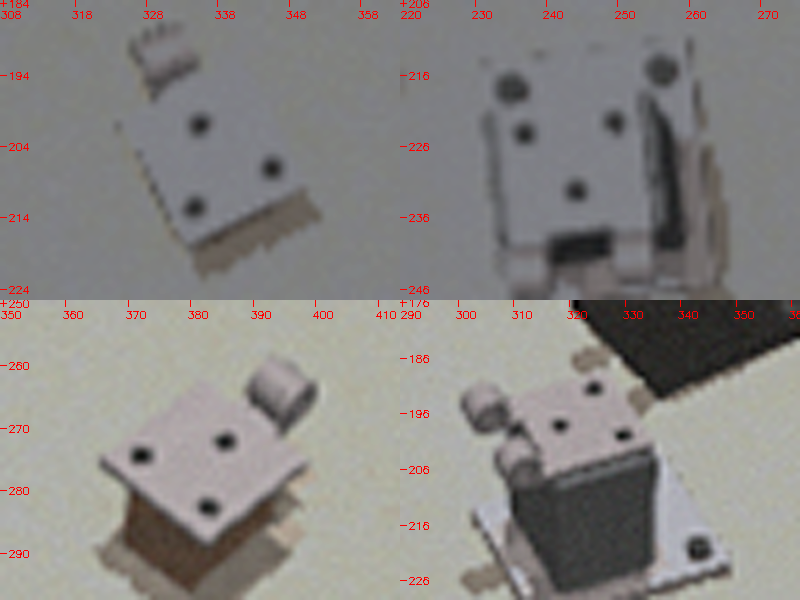

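The crops confirm it. The leaf at top (337,204) has one middle knuckle, at (330,192), and the grey jamb's knuckles face the robot. Next I fit both poses and overlay the models.

```bash
cat > h.py <<'E'
import cv2, numpy as np, json
from workcell import env
from scipy.optimize import least_squares
np.set_printoptions(precision=4,suppress=True)
C={c:env.calibration(c) for c in("top","side")}
def proj(c,P):
    k=C[c];W=np.linalg.inv(k["T"])
    return cv2.projectPoints(np.float64(P).reshape(-1,1,3),cv2.Rodrigues(W[:3,:3])[0],W[:3,3],k["K"],k["distortion"])[0][:,0]
def place(p,L,z0=0):
    x,y,a=p[:3];L=np.float64(L);c,s=np.cos(a),np.sin(a)
    return np.c_[x+c*L[:,0]-s*L[:,1],y+s*L[:,0]+c*L[:,1],L[:,2]+z0]
def fit(obs,p0,z0):  # obs: list (cam, local, pix)
    f=lambda p:np.concatenate([(proj(c,place(p,[l],z0))[0]-u) for c,l,u in obs])
    r=least_squares(f,p0,loss="soft_l1");return r.x,r.fun.reshape(-1,2)
def circ(x,y,z,r,n=24):
    t=np.linspace(0,2*np.pi,n);return np.c_[x+r*np.cos(t),0*t+y,z+r*np.sin(t)]
box=lambda x0,x1,y0,y1,z:np.array([[x0,y0,z],[x1,y0,z],[x1,y1,z],[x0,y1,z],[x0,y0,z]])
LEAF=[box(-.028,.028,-.027,.027,.005),circ(.042,-.01,.01,.01),circ(.042,.01,.01,.01)]
JAMB=[box(-.025,.025,-.027,.027,.085),box(-.025,.025,-.032,.032,.080),box(-.04,.06,-.042,.042,.008)]+[circ(-.039,y,.09,.01) for y in(-.027,-.012,.012,.027)]
def crop(im,cam,x,y,w,h,models=[]):
    f=400/w;o=cv2.resize(im[y:y+h,x:x+w],(400,300),interpolation=cv2.INTER_CUBIC);o=cv2.convertScaleAbs(o,alpha=1.3)
    for p,M,z0,col in models:
        for l in M:
            u=(proj(cam,place(p,l,z0))-[x,y]+.5)*f
            cv2.polylines(o,[np.int32(u*8)],False,col,1,cv2.LINE_AA,3)
    for i in range(0,w,10): cv2.putText(o,str(x+i),(int((i+.5)*f),10),0,.35,(0,0,255))
    for i in range(0,h,10): cv2.putText(o,str(y+i),(0,int((i+.5)*f)+4),0,.35,(0,0,255))
    return o
E
cat > fit.py <<'E'
from h import *
a,b=.028,.027
cr=[[a,b,.005],[a,-b,.005],[-a,b,.005],[-a,-b,.005]]
lt=[[324,200.6],[340,193],[334.1,217.8],[349.8,210.1]];ls=[[382,262.8],[398.8,275.6],[365.5,275.4],[382.8,288.4]]
ot=[("top",l,np.array(u)) for l,u in zip(cr,lt)];os_=[("side",l,np.array(u)) for l,u in zip(cr,ls)]
p0=[.5,0,.5]
for o in(ot,os_,ot+os_):
    p,r=fit(o,p0,.04);print("leaf",p,np.abs(r).max())
pl=p
q=[[.025,-.027,.085],[-.025,-.027,.085],[.025,.027,.085],[-.025,.027,.085]]
js=[[335.4,202.5],[314.7,207.5],[325.5,189],[308.9,193.5]]
jt=[("top",[-.025,.027,.085],np.array([234.2,238.7])),("top",[-.025,-.027,.085],np.array([254.8,238]))]
jo=[("side",l,np.array(u)) for l,u in zip(q,js)]
for o in(jt,jo,jt+jo):
    p,r=fit(o,[.45,.2,0.],0);print("jamb",p,np.abs(r).max())
pj=p
json.dump({"leaf":list(pl),"jamb":list(pj)},open("fit.json","w"))
I={}
for c in C: I[c]=np.mean([env.read_camera(c).astype(float) for _ in range(6)],0).astype(np.uint8)[:,:,::-1].copy(); cv2.imwrite(f"pics/{c}_avg.png",I[c])
m=[(pl,LEAF,.04,(0,255,0)),(pj,JAMB,0,(0,255,0))]
cv2.imwrite("pics/ov1.png",np.vstack([np.hstack([crop(I["top"],"top",308,184,56,42,m),crop(I["top"],"top",220,208,56,42,m)]),np.hstack([crop(I["side"],"side",350,250,64,48,m),crop(I["side"],"side",290,176,72,54,m)])]))
E
python3 fit.py
```

```text
leaf [ 0.6273 -0.0154  0.4979] 0.9425039097484955
leaf [ 0.6282 -0.019   0.495 ] 0.24290016999350428
leaf [ 0.628  -0.0176  0.4951] 1.5316515085131641
jamb [0.5491 0.2334 0.0508] 0.10675655945351537
jamb [0.5471 0.2312 0.101 ] 1.2705740498833507
jamb [0.548  0.2325 0.0692] 1.5830783661344299
```

View pics/ov1.png

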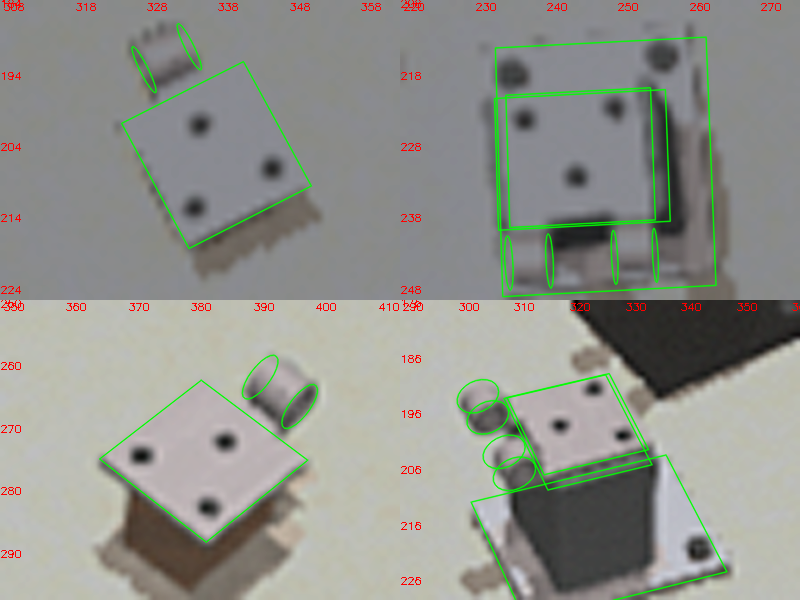

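```bash
cat >> h.py <<'E'
from scipy.spatial.transform import Rotation as R
def delta(target,yaw=None):
    s=env.get_state();q=np.array(s["orientation"]);r=R.from_quat(q[[1,2,3,0]]).as_matrix();p=np.array(s["tcp_pos"])
    print("tool shift",r.T@(np.array(target)-p),"tcp",p,"xaxis",r[:,0],"yaxis",r[:,1],"z",r[:,2])
    if yaw is not None:
        d=np.array([-np.sin(yaw),np.cos(yaw)]);a=r[:,:2].T[:,:2]@d
        t=np.arctan2(-a[0],a[1]);t=(t+np.pi/2)%np.pi-np.pi/2
        print("turn",t,"j6",s["joint_pos"][5],"force",s["wrist_force"],"gap",s["finger_gap"],"t",s["clock"])
E
python3 - <<'E'
from h import *
f=json.load(open("fit.json"));g=place(f["leaf"],[[.004,0,0]])[0]
print(g);delta([g[0],g[1],.15],f["leaf"][2])
E
```

```text
[ 0.6315 -0.0157  0.    ]
tool shift [-0.5888 -0.346   0.0735] tcp [0.2217 0.5306 0.2235] xaxis [-0.9227  0.3856 -0.    ] yaxis [0.3856 0.9227 0.0001] z [ 0.      0.0001 -1.    ]
turn -0.8909677483054885 j6 1.4312121044693449 force [ 1.0467 -0.4369 -1.1802] gap 0.08564010217839466 t 1.3
```

```bash
python3 -m pendant '[[1,-0.042,-0.0247,0,0],[1,-0.042,-0.0247,0,0],[1,-0.042,-0.0247,0,0],[1,-0.042,-0.0247,0,0],[1,-0.042,-0.0247,0,0],[1,-0.042,-0.0247,0,0],[1,-0.042,-0.0247,0,0]]' 80
python3 -m pendant '[[1,-0.042,-0.0247,0,0],[1,-0.042,-0.0247,0,0],[1,-0.042,-0.0247,0,0],[1,-0.042,-0.0247,0,0],[1,-0.042,-0.0247,0,0],[1,-0.042,-0.0247,0,0],[1,-0.042,-0.0247,0,0]]'
python3 -m pendant '[[1,0,0,0.01,-0.15],[1,0,0,0.02,-0.15],[1,0,0,0.02,-0.15],[1,0,0,0.02,-0.15],[1,0,0,0,-0.15],[1,0,0,0,-0.14],[1,0,0,0,0],[1,0,0,0,0]]'
python3 - <<'E'
from h import *
f=json.load(open("fit.json"));g=place(f["leaf"],[[.004,0,0]])[0]
delta([g[0],g[1],.038],f["leaf"][2])
E
```

```text
clock: 2.17
tcp_pos: [0.4272, 0.2564, 0.2238]
orientation: [0.0, 0.197, 0.98, 0.0]
wrist_force: [-0.2, 0.2, -0.1]
finger_gap: 0.0856
grip_force: 0.0
clock: 3.05
tcp_pos: [0.6318, -0.0166, 0.2235]
orientation: [0.0, 0.197, 0.98, 0.0]
wrist_force: [0.8, -0.2, -0.4]
finger_gap: 0.0852
grip_force: 0.0
clock: 4.05
tcp_pos: [0.631, -0.0152, 0.1535]
orientation: [0.0, -0.243, 0.97, 0.0]
wrist_force: [-0.8, -0.2, 0.1]
finger_gap: 0.0852
grip_force: 0.0
tool shift [-0.0002 -0.0007  0.1155] tcp [ 0.631  -0.0152  0.1535] xaxis [-0.8814 -0.4723 -0.0002] yaxis [-0.4723  0.8814  0.    ] z [ 0.0001  0.0001 -1.    ]
turn -0.003233770112390122 j6 -0.6431411289370467 force [-0.7745 -0.186   0.1291] gap 0.0852475985772191 t 4.05
```

```bash
python3 -m pendant '[[1,0,-0.0007,0.03,0],[1,0,0,0.03,0],[1,0,0,0.025,0],[1,0,0,0.02,0],[1,0,0,0.0105,0],[1,0,0,0,0]]'
python3 -m pendant '[[-1,0,0,0,0],[-1,0,0,0,0],[-1,0,0,0,0],[-1,0,0,0,0],[-1,0,0,0,0],[-1,0,0,0,0]]' 80
```

```text
clock: 4.8
tcp_pos: [0.6308, -0.0157, 0.0375]
orientation: [-0.001, -0.244, 0.97, 0.0]
wrist_force: [0.2, 0.1, 0.7]
finger_gap: 0.0855
grip_force: 0.0
clock: 5.55
tcp_pos: [0.6313, -0.0158, 0.038]
orientation: [0.0, -0.245, 0.97, 0.0]
wrist_force: [-0.8, -0.3, 0.1]
finger_gap: 0.0001
grip_force: 0.0
```

Gap 0: nothing was gripped. I'll look.

```bash
python3 - <<'E'
from h import *
t=env.read_camera("top")[:,:,::-1];s=env.read_camera("side")[:,:,::-1]
f=json.load(open("fit.json"))
p=np.array(env.get_state()["tcp_pos"]);print(p,proj("top",p),proj("side",p))
cv2.imwrite("pics/g1.png",np.hstack([crop(t,"top",280,160,120,90),crop(s,"side",330,210,120,90)]))
E
```

```text
[ 0.6313 -0.0158  0.038 ] [[336.9213 204.5151]] [[382.8463 276.0036]]
```

View pics/g1.png

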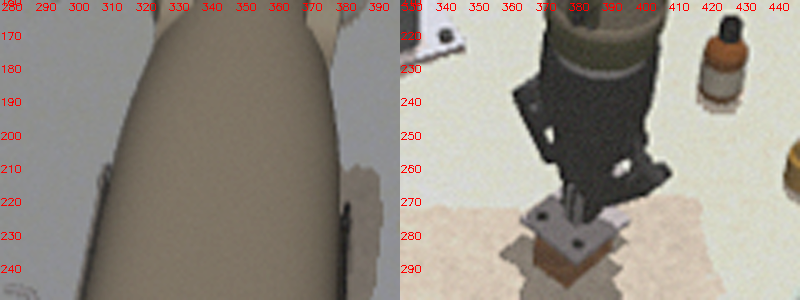

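```bash
python3 - <<'E'
from h import *
s=env.get_state();print(env.finger_overhang,s["clock"],s["wrist_force"],s["ft_torque"],s["finger_gap"],s["joint_pos"])
im=np.mean([env.read_camera("side").astype(float) for _ in range(4)],0).astype(np.uint8)[:,:,::-1].copy()
x,y,w,h=350,230,64,64
o=cv2.resize(im[y:y+h,x:x+w],(576,576),interpolation=cv2.INTER_CUBIC);o=cv2.convertScaleAbs(o,alpha=1.6,beta=10)
f=json.load(open("fit.json"))
for l in LEAF: cv2.polylines(o,[np.int32((proj("side",place(f["leaf"],l,.04))-[x,y]+.5)*9)],False,(0,255,0),1)
p=s["tcp_pos"]
for dz in(0,-.017): 
    u=(proj("side",np.array(p)+[0,0,dz])[0]-[x,y]+.5)*9; cv2.circle(o,(int(u[0]),int(u[1])),4,(0,0,255),1)
cv2.imwrite("pics/g2.png",o)
E
```

```text
0.017 5.65 [ 0.1264 -0.182  -0.2473] [0.0101 0.0163 0.0226] 0.00015245409435901266 [-0.1521  0.529  -0.0956  0.9462  0.0001 -0.6463]
```

View pics/g2.png

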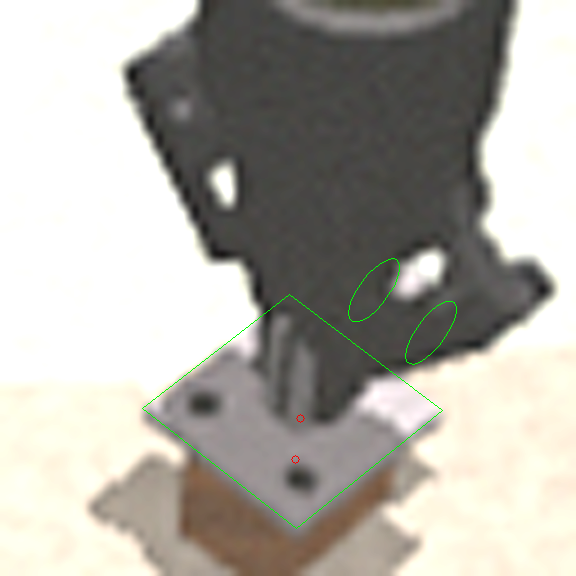

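The picture shows the shut fingers standing over the plate (tips at about side (384,276)) with the leaf unmoved. So the tips are higher than 17 mm below the reported TCP. I'll rise and compare the tip's position with the reported TCP.

```bash
python3 -m pendant '[[-1,0,0,-0.03,0],[-1,0,0,-0.04,0],[-1,0,0,0,0]]'
python3 - <<'E'
from h import *
s=env.get_state()
im=np.mean([env.read_camera("side").astype(float) for _ in range(4)],0).astype(np.uint8)[:,:,::-1].copy()
x,y,w,h=345,190,80,107
o=cv2.resize(im[y:y+h,x:x+w],None,fx=5.6,fy=5.6,interpolation=cv2.INTER_CUBIC);o=cv2.convertScaleAbs(o,alpha=1.7,beta=15)
f=json.load(open("fit.json"))
for l in LEAF: cv2.polylines(o,[np.int32((proj("side",place(f["leaf"],l,.04))-[x,y]+.5)*5.6)],False,(0,255,0),1)
p=s["tcp_pos"]
for dz in(0,-.017): 
    u=(proj("side",np.array(p)+[0,0,dz])[0]-[x,y]+.5)*5.6; cv2.circle(o,(int(u[0]),int(u[1])),4,(0,0,255),1)
cv2.imwrite("pics/g3.png",o)
E
```

```text
clock: 6.22
tcp_pos: [0.634, -0.0162, 0.1119]
orientation: [0.003, -0.245, 0.97, -0.001]
wrist_force: [0.6, -0.4, -0.2]
finger_gap: 0.0001
grip_force: 0.0
```

View pics/g3.png

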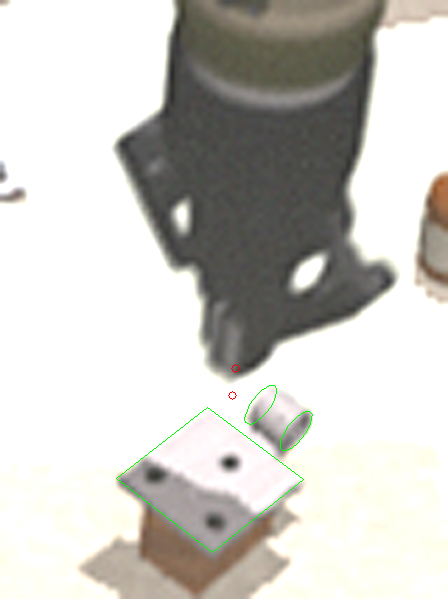

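The tips show near the TCP marker, about 15–20 mm higher than stated, and lateral alignment is fine. I'll open and descend deeper, watching the force.

```bash
python3 -m pendant '[[1,0,0,0,0],[1,0,0,0,0],[1,0,0,0,0],[1,0,0,0,0],[1,0,0,0,0]]'
python3 -m pendant '[[1,0,0,0.02,0],[1,0,0,0.025,0],[1,0,0,0.02,0],[1,0,0,0.01,0],[1,0,0,0,0]]'
python3 -m pendant '[[1,0,0,0.005,0],[1,0,0,0.005,0],[1,0,0,0.003,0],[1,0,0,0,0]]'
```

```text
clock: 7.05
tcp_pos: [0.6313, -0.0158, 0.108]
orientation: [0.0, -0.245, 0.97, 0.0]
wrist_force: [0.1, -0.1, 0.6]
finger_gap: 0.0854
grip_force: 0.0
clock: 7.68
tcp_pos: [0.6308, -0.0157, 0.0325]
orientation: [-0.001, -0.245, 0.97, 0.0]
wrist_force: [-0.5, -0.1, 0.5]
finger_gap: 0.0857
grip_force: 0.0
clock: 8.18
tcp_pos: [0.6311, -0.0157, 0.0198]
orientation: [-0.0, -0.245, 0.97, 0.0]
wrist_force: [-0.3, 0.5, 0.7]
finger_gap: 0.0855
grip_force: 0.0
```

```bash
python3 -m pendant '[[-1,0,0,0,0],[-1,0,0,0,0],[-1,0,0,0,0],[-1,0,0,0,0],[-1,0,0,0,0],[-1,0,0,0,0]]' 80
```

```text
clock: 8.93
tcp_pos: [0.6319, -0.0159, 0.0208]
orientation: [0.001, -0.245, 0.97, -0.0]
wrist_force: [-0.6, 0.8, 5.1]
finger_gap: 0.0514
grip_force: 83.6
```

```bash
python3 -m pendant '[[-1,0,0,-0.01,0],[-1,0,0,-0.02,0],[-1,0,0,-0.03,0],[-1,0,0,-0.03,0],[-1,0,0,-0.02,0],[-1,0,0,0,0],[-1,0,0,0,0]]'
python3 - <<'E'
from h import *
s=env.get_state();p=s["tcp_pos"]
im=np.mean([env.read_camera("side").astype(float) for _ in range(4)],0).astype(np.uint8)[:,:,::-1].copy()
x,y,w,h=330,160,100,120;k=5
o=cv2.resize(im[y:y+h,x:x+w],None,fx=k,fy=k,interpolation=cv2.INTER_CUBIC);o=cv2.convertScaleAbs(o,alpha=2,beta=30)
f=json.load(open("fit.json"))
for l in LEAF: cv2.polylines(o,[np.int32((proj("side",place(f["leaf"],l,.04+p[2]-.0208))-[x,y]+.5)*k)],False,(0,255,0),1)
for i in range(0,w,20): cv2.putText(o,str(x+i),(int((i+.5)*k),10),0,.35,(0,0,255))
for i in range(0,h,20): cv2.putText(o,str(y+i),(0,int((i+.5)*k)+4),0,.35,(0,0,255))
cv2.imwrite("pics/g4.png",o)
E
```

```text
clock: 9.8
tcp_pos: [0.6306, -0.0157, 0.1289]
orientation: [-0.001, -0.245, 0.97, 0.0]
wrist_force: [-0.2, 0.6, -1.1]
finger_gap: 0.0516
grip_force: 83.6
```

View pics/g4.png

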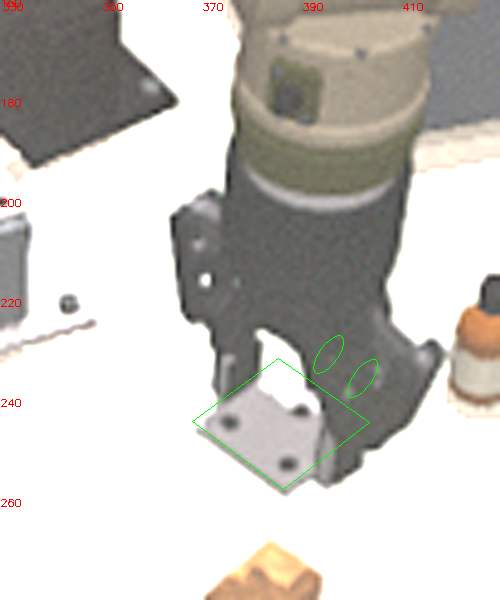

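The leaf is held level and lifted off the riser: its plate corner at side (370,246) is clear of the cork. Now I refine the jamb pose by aligning edges in the clean averaged pictures, using the leaf as a check.

```bash
cat > ref.py <<'E'
from h import *
from scipy.optimize import minimize
from scipy.ndimage import map_coordinates
f=json.load(open("fit.json"))
I={c:cv2.GaussianBlur(cv2.cvtColor(cv2.imread(f"pics/{c}_avg.png"),cv2.COLOR_BGR2GRAY).astype(float),(0,0),.7) for c in C}
G={c:np.stack([cv2.Sobel(I[c],-1,1,0)/8,cv2.Sobel(I[c],-1,0,1)/8]) for c in C}
def seg(a,b,n=40): return np.linspace(a,b,n)
def loop(P,keep): return [seg(P[i],P[i+1]) for i in keep]
P=box(-.025,.025,-.027,.027,.085);F=box(-.04,.06,-.042,.042,.008);B=box(-.025,.025,-.032,.032,.08)
kn=[seg([-.049,a,.09],[-.049,b,.09],20) for a,b in((-.027,-.012),(.012,.027))]
ke=[seg([-.049,y,.09],[-.032,y,.09],12) for y in(-.027,-.012,.012,.027)]
J={"side":loop(P,[0,1,2,3])+loop(F,[0,1,3])+[seg([x,-.032,.01],[x,-.032,.08]) for x in(-.025,.025)],
   "top":loop(P,[0,1,2,3])+loop(F,[0,1,2])+kn+ke}
Lf={c:loop(box(-.028,.028,-.027,.027,.005),[0,1,2,3]) for c in C}
def score(p,M,z0,cams):
    t=0
    for c in cams:
        for l in M[c]:
            u=proj(c,place(p,l,z0));d=u[-1]-u[0];n=np.array([-d[1],d[0]])/np.linalg.norm(d)
            g=[map_coordinates(G[c][k],[u[:,1],u[:,0]],order=1) for k in(0,1)]
            v=np.abs(n[0]*g[0]+n[1]*g[1]);t+=np.mean(np.sqrt(np.minimum(v,12)))*np.linalg.norm(l[-1]-l[0])*20
    return -t
for name,M,z0 in(("leaf",Lf,.04),("jamb",J,0)):
    for cams in(("top",),("side",),("top","side")):
        best=min((minimize(score,np.array(f[name])+d,args=(M,z0,cams),method="Nelder-Mead",options=dict(initial_simplex=np.array(f[name])+d+np.array([[0,0,0],[.003,0,0],[0,.003,0],[0,0,.04]]))) for d in np.array([[0,0,0],[.003,.002,.03],[-.003,-.002,-.03],[.002,-.003,.02],[-.002,.003,-.02]])),key=lambda r:r.fun)
        print(name,cams,best.x,best.fun)
    f[name+"_r"]=list(best.x)
json.dump(f,open("fit.json","w"))
E
python3 ref.py
```

```text
leaf ('top',) [ 0.6276 -0.0125  0.489 ] -8.434658029748078
leaf ('side',) [ 0.6299 -0.0171  0.5278] -11.904156424328606
leaf ('top', 'side') [ 0.6287 -0.0152  0.4666] -19.210196650800448
jamb ('top',) [0.5483 0.2302 0.1074] -25.838083205079293
jamb ('side',) [0.5458 0.2329 0.159 ] -33.989574345121
jamb ('top', 'side') [0.5461 0.2341 0.1603] -58.67532230506573
```

```bash
cat > holes.py <<'E'
from h import *
I={c:cv2.GaussianBlur(cv2.cvtColor(cv2.imread(f"pics/{c}_avg.png"),cv2.COLOR_BGR2GRAY).astype(float),(0,0),.5) for c in C}
def blob(c,u):
    x,y=int(round(u[0])),int(round(u[1]))
    for _ in range(3):
        w=I[c][y-2:y+3,x-2:x+3];m=np.clip(np.percentile(w,75)-w,0,None)**1
        yy,xx=np.mgrid[-2:3,-2:3];px,py=x+(m*xx).sum()/m.sum(),y+(m*yy).sum()/m.sum();x,y=int(round(px)),int(round(py))
    return np.array([px,py])
def ray(c,u,z):
    k=C[c];v=cv2.undistortPoints(np.float64([[u]]),k["K"],k["distortion"])[0,0];d=k["T"][:3,:3]@[v[0],v[1],1];o=k["T"][:3,3]
    return (o+d*(z-o[2])/d[2])[:2]
s=400/72
T=lambda x,y:(220+x/7.143-.5,206+y/7.143-.5)
S=lambda x,y:(290+x/s-.5,176+y/s-.5)
L=lambda x,y:(308+x/7.143-.5,184+y/7.143-.5)
Q=lambda x,y:(350+x/6.25-.5,250+y/6.25-.5)
def rep(n,c,pl,pr,pa,z):
    a,b,e=[ray(c,blob(c,u),z) for u in(pl,pr,pa)]
    d=a-b;m=(a+b)/2;print(n,c,"L",a,"R",b,"apex",e,"yaw(pair)",np.arctan2(-d[0],d[1]),"sep",np.linalg.norm(d),"apex dir",np.arctan2(*(m-e)[::-1]),"apex d",np.linalg.norm(m-e),"mid",m)
rep("leaf","top",L(195,207),L(272,168),L(200,125),.045)
rep("leaf","side",Q(140,155),Q(208,207),Q(226,141),.045)
rep("jamb","top",T(125,133),T(214,122),T(176,190),.085)
rep("jamb","side",S(194,88),S(224,135),S(160,126),.085)
a,b=[ray("top",blob("top",u),.008) for u in(T(112,88),T(261,70))];d=a-b
print("foot",a,b,np.arctan2(-d[0],d[1]),np.linalg.norm(d),"mid",(a+b)/2, "side", ray("side",blob("side",S(299,248)),.008))
E
python3 holes.py
```

```text
leaf top L [ 0.6064 -0.0094] R [ 0.6226 -0.0396] apex [ 0.6395 -0.0113] yaw(pair) 0.49249574204878954 sep 0.03424876361303554 apex dir -2.653950765709425 apex d 0.028262641260416114 mid [ 0.6145 -0.0245]
leaf side L [ 0.6063 -0.01  ] R [ 0.6226 -0.0398] apex [ 0.6388 -0.012 ] yaw(pair) 0.49773510177080654 sep 0.03399256077574016 apex dir -2.6531951955215725 apex d 0.027583473362588613 mid [ 0.6145 -0.0249]
jamb top L [0.5616 0.2536] R [0.5666 0.2201] apex [0.5404 0.2334] yaw(pair) 0.1478889392743451 sep 0.033884743358479415 apex dir 0.14480533185654088 apex d 0.023991655355955262 mid [0.5641 0.2368]
jamb side L [0.5616 0.2526] R [0.5667 0.2183] apex [0.5403 0.2325] yaw(pair) 0.14724588340178754 sep 0.03463259761348638 apex dir 0.12170991056468891 apex d 0.024036518804115788 mid [0.5641 0.2355]
foot [0.5937 0.2709] [0.6021 0.2116] 0.14000432059936035 0.05995770022745026 mid [0.5979 0.2413] side [0.6021 0.2117]
```

Hole-based yaws agree very well: jamb 0.146, leaf 0.494. The remaining unknown is each x offset, so I search along x edge by edge.

```bash
cat > x1d.py <<'E'
from h import *
from scipy.ndimage import map_coordinates
I={c:cv2.GaussianBlur(cv2.cvtColor(cv2.imread(f"pics/{c}_avg.png"),cv2.COLOR_BGR2GRAY).astype(float),(0,0),.5) for c in C}
def scan(name,base,yaw,c,x,y0,y1,z,rng=.010):
    t=np.arange(-rng,rng+1e-9,.0005);prof=[]
    for d in t:
        L=np.linspace([x+d,y0,z],[x+d,y1,z],30);u=proj(c,place([*base,yaw],L))
        prof.append(map_coordinates(I[c],[u[:,1],u[:,0]],order=1).mean())
    g=np.gradient(cv2.GaussianBlur(np.array(prof)[:,None],(1,0),0,sigmaX=.1,sigmaY=2)[:,0] if 0 else np.array(prof))
    i=[k for k in range(1,len(t)-1) if abs(g[k])>=abs(g[k-1]) and abs(g[k])>=abs(g[k+1]) and abs(g[k])>1]
    print(name,c,[(round(1000*t[k],1),round(g[k],1)) for k in i])
jb,ja=np.array([.5470,.2341]),.146
e=np.array([np.cos(ja),np.sin(ja)]);n=np.array([-e[1],e[0]])
for P in([.5641,.2362],[.5404,.2330],[.5979,.2413]):
    print("jamb local of hole",(np.array(P)-jb)@e,(np.array(P)-jb)@n)
sh=np.mean([(np.array(P)-jb)@n for P in([.5641,.2362],[.5404,.2330],[.5979,.2413])]);jb=jb+n*sh;print("base",jb)
for c in C:
    scan("plate front gap",jb,ja,c,-.025,-.010,.010,.085)
    scan("plate rear",jb,ja,c,.025,-.025,.025,.085)
    scan("foot rear",jb,ja,c,.06,-.04,.04,.008)
    scan("foot front",jb,ja,c,-.04,-.04,.04,.008)
    scan("knuckle front -",jb,ja,c,-.049,-.026,-.013,.09)
    scan("knuckle front +",jb,ja,c,-.049,.013,.026,.09)
la=.4945;lb=np.array([.6145,-.0247])+.014*np.array([np.cos(la),np.sin(la)]);print("leaf base",lb)
for c in C:
    scan("leaf rear",lb,la,c,-.028,-.025,.025,.045)
    scan("leaf front+",lb,la,c,.028,.013,.025,.045);scan("leaf front-",lb,la,c,.028,-.025,-.013,.045)
E
python3 x1d.py
```

```text
jamb local of hole 0.017223583622737987 -0.00041008193151107175
jamb local of hole -0.006689812113037288 -0.0001281167134304254
jamb local of hole 0.0514059401776131 -0.00028162822240861547
base [0.547  0.2338]
plate front gap top [(np.float64(-8.0), np.float64(-4.9)), (np.float64(3.0), np.float64(6.2))]
plate rear top [(np.float64(-4.5), np.float64(1.6)), (np.float64(5.5), np.float64(-1.0))]
foot rear top [(np.float64(-3.5), np.float64(1.3))]
foot front top [(np.float64(1.0), np.float64(-1.4)), (np.float64(5.0), np.float64(1.3)), (np.float64(7.5), np.float64(-1.1))]
knuckle front - top [(np.float64(-2.0), np.float64(-1.6)), (np.float64(3.5), np.float64(-2.6)), (np.float64(9.0), np.float64(2.2))]
knuckle front + top [(np.float64(-1.0), np.float64(-2.2)), (np.float64(3.5), np.float64(-2.1)), (np.float64(9.0), np.float64(2.0))]
plate front gap side [(np.float64(-6.5), np.float64(-2.6)), (np.float64(3.5), np.float64(6.2))]
plate rear side [(np.float64(-4.0), np.float64(3.1))]
foot rear side [(np.float64(-3.0), np.float64(3.1))]
foot front side [(np.float64(-0.5), np.float64(-4.6)), (np.float64(4.0), np.float64(4.7)), (np.float64(9.0), np.float64(-2.2))]
knuckle front - side [(np.float64(3.0), np.float64(-7.0)), (np.float64(7.0), np.float64(2.0))]
knuckle front + side [(np.float64(3.0), np.float64(-7.7)), (np.float64(7.0), np.float64(1.8))]
leaf base [ 0.6268 -0.0181]
leaf rear top [(np.float64(-2.5), np.float64(-1.1)), (np.float64(2.5), np.float64(3.9))]
leaf front+ top []
leaf front- top []
leaf rear side [(np.float64(-4.0), np.float64(-1.5)), (np.float64(2.0), np.float64(6.9))]
leaf front+ side []
leaf front- side []
```

Leaf and jamb hole patterns mirror each other, which fixes the jamb origin at about (0.5503, 0.2343), yaw 0.146. That matches its front edges. Next I check the held leaf's height and pose from its holes in the side view, and work out the target.

```bash
cat > held.py <<'E'
from h import *
import sys
HL=np.array([[-.016,.017,.005],[-.016,-.017,.005],[.012,0,.005]])
def leafpose():
    s=env.get_state();q=np.array(s["orientation"]);r=R.from_quat(q[[1,2,3,0]]).as_matrix();p=s["tcp_pos"]
    yaw=np.arctan2(r[1,1],r[0,1])-np.pi/2;yaw=(yaw+np.pi/2)%np.pi-np.pi/2
    c=np.array(p[:2])-.003*np.array([np.cos(yaw),np.sin(yaw)])
    return [c[0],c[1],yaw],p[2]+.0192
def blobs(I,c,us):
    out=[]
    for u in us:
        x,y=int(round(u[0])),int(round(u[1]))
        w0=I[y-4:y+5,x-4:x+5];j=np.unravel_index(w0.argmin(),w0.shape);x,y=x-4+j[1],y-4+j[0]
        w=I[y-2:y+3,x-2:x+3];m=np.clip(np.percentile(w,75)-w,0,None);yy,xx=np.mgrid[-2:3,-2:3]
        out.append([x+(m*xx).sum()/m.sum(),y+(m*yy).sum()/m.sum()])
    return np.array(out)
if __name__=="__main__":
    p,z=leafpose();print("leaf pose",p,z)
    im=np.mean([env.read_camera("side").astype(float) for _ in range(4)],0)
    I=cv2.GaussianBlur(im.mean(2),(0,0),.5)
    pr=proj("side",place(p,HL,z));b=blobs(I,"side",pr);print("pred",pr.tolist(),"seen",b.tolist())
    r=least_squares(lambda v:(proj("side",place([p[0],p[1],v[1]],HL,v[0]))-b).ravel(),[z,p[2]]);print("z,yaw with xy fixed",r.x,"res",r.fun)
    r=least_squares(lambda v:(proj("side",place(v,HL,z))-b).ravel(),p);print("xy,yaw with z fixed",r.x,"res",r.fun)
    g=place([.5503,.2343,.146],[[-.039,0,0]])[0];d=np.array([np.cos(.146),np.sin(.146)])
    t=g[:2]-.039*d;print("gap",g,"tcp target",t);hv=t-.040*d
    delta([hv[0],hv[1],.061],.146)
E
python3 held.py
```

```text
leaf pose [np.float64(0.6278573552530469), np.float64(-0.017120486383348725), np.float64(0.49416113639313286)] 0.14789435453116284
pred [[374.9271332635815, 243.46483704415974], [386.3803557368858, 251.89813007202383], [389.24147587158086, 241.14144065771345]] seen [[375.67281395105664, 243.822074448175], [387.21315790689613, 252.2809316858633], [393.5722895707081, 236.5728664093016]]
z,yaw with xy fixed [0.153  0.5537] res [-0.57   -1.4648  0.0004 -1.9705 -4.3803  2.822 ]
xy,yaw with z fixed [ 0.6332 -0.0148  0.4947] res [ 1.2254 -1.5879  1.1476 -1.651  -2.3971  3.3413]
gap [0.5117 0.2286 0.    ] tcp target [0.4731 0.223 ]
tool shift [0.0634 0.2987 0.0687] tcp [ 0.6311 -0.0158  0.1295] xaxis [-0.8804 -0.4743  0.0005] yaxis [-0.4743  0.8804  0.0005] z [-0.0007  0.0002 -1.    ]
turn 0.3481945259697705 j6 -0.6462846076470647 force [-0.985  -0.1155 -0.8302] gap 0.05151578881598228 t 10.2
```

```bash
python3 -m pendant '[[-1,0,0,-0.01,0.1],[-1,0,0,-0.01,0.15],[-1,0,0,0,0.098],[-1,0.03,0,0,0],[-1,0.04,0,0,0],[-1,0.04,0,0,0],[-1,0.035,0.01,0,0],[-1,0.0165,0.03,0,0]]'
python3 -m pendant '[[-1,0,0.04,0,0],[-1,0,0.045,0,0],[-1,0,0.045,0,0],[-1,0,0.04,0,0],[-1,0,0.03,0,0],[-1,0,0.0194,0,0],[-1,0,0,0,0],[-1,0,0,0,0]]'
python3 -m pendant '[[-1,0,0,0.02,0],[-1,0,0,0.03,0],[-1,0,0,0.025,0],[-1,0,0,0.0135,0],[-1,0,0,0,0],[-1,0,0,0,0],[-1,0,0,0,0]]'
python3 held.py
```

```text
clock: 11.2
tcp_pos: [0.4641, -0.0003, 0.1501]
orientation: [-0.0, -0.072, 0.997, -0.0]
wrist_force: [0.1, 0.1, -1.6]
finger_gap: 0.0512
grip_force: 83.6
clock: 12.2
tcp_pos: [0.4337, 0.2169, 0.15]
orientation: [-0.0, -0.073, 0.997, -0.0]
wrist_force: [-0.1, -1.0, -1.2]
finger_gap: 0.0515
grip_force: 83.7
clock: 13.08
tcp_pos: [0.4346, 0.2175, 0.0625]
orientation: [0.001, -0.073, 0.997, 0.0]
wrist_force: [0.4, 0.1, -1.5]
finger_gap: 0.0518
grip_force: 83.6
leaf pose [np.float64(0.43164510200084194), np.float64(0.21711209484518978), np.float64(0.14613900895743503)] 0.08172674916896247
pred [[269.3741028273846, 207.02477295877011], [274.0609492261771, 215.86537408031413], [282.2678538121673, 208.2637874147676]] seen [[272.78042595667705, 202.3338553662078], [274.60492282192985, 216.45865308427244], [281.3452868274385, 209.34394604637365]]
z,yaw with xy fixed [ 0.0831 -0.1301] res [-1.975   2.774  -2.8175 -1.8346  1.1867 -0.5694]
xy,yaw with z fixed [ 0.4348  0.2181 -0.1317] res [-0.7613  2.6622 -1.6078 -1.961   2.3804 -0.6741]
gap [0.5117 0.2286 0.    ] tcp target [0.4731 0.223 ]
tool shift [ 0.0005 -0.0003  0.001 ] tcp [0.434  0.2175 0.062 ] xaxis [-0.9893 -0.1458 -0.0009] yaxis [-0.1458  0.9893  0.0002] z [ 0.0009  0.0003 -1.    ]
turn 0.00036815031558767863 j6 0.15256445910262734 force [ 0.206  -0.0477 -2.3892] gap 0.05129558317893506 t 13.275
```

View side crop with the predicted leaf and jamb models overlaid.

```bash
python3 - <<'E'
from held import *
p,z=leafpose()
im=np.mean([env.read_camera("side").astype(float) for _ in range(4)],0).astype(np.uint8)[:,:,::-1].copy();cv2.imwrite("pics/side_h.png",im)
def cr(mod):
    x,y,w,h=252,180,80,60;k=6.6
    o=cv2.resize(im[y:y+h,x:x+w],None,fx=10,fy=10,interpolation=cv2.INTER_CUBIC);o=cv2.convertScaleAbs(o,alpha=1.6,beta=15)
    for pp,M,z0 in mod:
        for l in M: cv2.polylines(o,[np.int32((proj("side",place(pp,l,z0))-[x,y]+.5)*80)],False,(0,220,0),1,cv2.LINE_AA,3)
    for u in proj("side",place(p,HL,z)): cv2.circle(o,tuple(np.int32((u-[x,y]+.5)*10)),3,(0,0,255),1)
    for i in range(0,w,10): cv2.putText(o,str(x+i),(int((i+.5)*10),10),0,.35,(0,0,255))
    for i in range(0,h,10): cv2.putText(o,str(y+i),(0,int((i+.5)*10)+4),0,.35,(0,0,255))
    return o
cv2.imwrite("pics/h1.png",cr([(p,LEAF,z),([.5503,.2343,.146],JAMB,0)]))
E
```

```text
(no output)
```

View pics/h1.png

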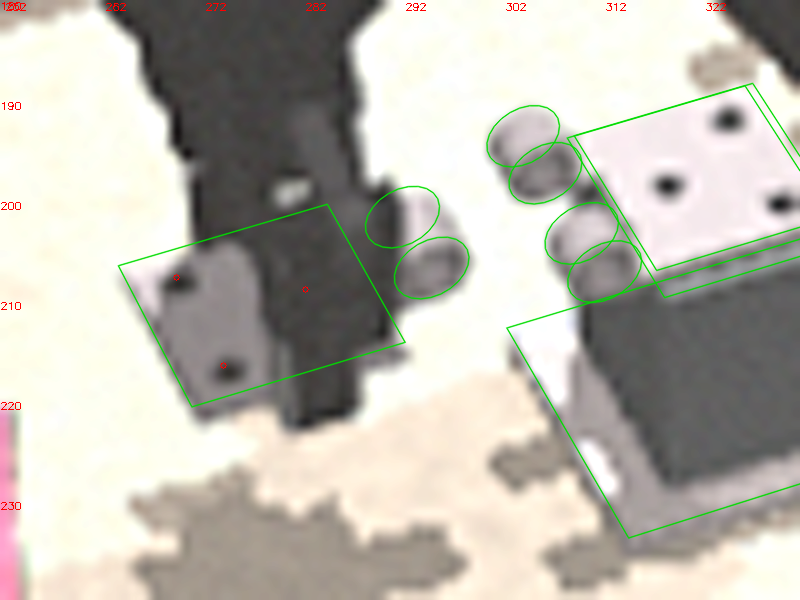

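The view shows the jamb model lying on its knuckles (side (305,195) and (311,205)) and the leaf knuckle model matching its picture at (295,206), within about 0.5 px. Now I go in straight and slow.

```bash
python3 -m pendant '[[-1,-0.008,0,0,0],[-1,-0.007,0,0.0005,0],[-1,-0.005,0,0,0],[-1,0,0,0,0]]'
python3 -m pendant '[[-1,-0.003,0,0,0],[-1,-0.003,0,0,0],[-1,-0.003,0,0,0],[-1,0,0,0,0]]'
python3 -m pendant '[[-1,-0.003,0,0,0],[-1,-0.003,0,0,0],[-1,-0.002,0,0,0],[-1,-0.002,0,0,0],[-1,0,0,0,0],[-1,0,0,0,0]]'
```

```text
clock: 13.98
tcp_pos: [0.4541, 0.2203, 0.0609]
orientation: [0.0, -0.073, 0.997, 0.0]
wrist_force: [-0.9, 0.6, -0.7]
finger_gap: 0.0511
grip_force: 83.7
clock: 14.48
tcp_pos: [0.4627, 0.2216, 0.0611]
orientation: [0.0, -0.073, 0.997, 0.0]
wrist_force: [-0.0, 0.8, -1.0]
finger_gap: 0.0513
grip_force: 83.7
clock: 15.22
tcp_pos: [0.4722, 0.223, 0.061]
orientation: [-0.0, -0.073, 0.997, 0.0]
wrist_force: [-0.1, -0.1, -1.8]
finger_gap: 0.0516
grip_force: 83.7
```

```bash
python3 - <<'E'
from held import *
delta([.4731,.2230,.0612],.146)
p,z=leafpose()
im=np.mean([env.read_camera("side").astype(float) for _ in range(4)],0).astype(np.uint8)[:,:,::-1].copy()
b=proj("side",place(p,[[.042,0,.01]],z));g=proj("side",place([.5503,.2343,.146],[[-.039,0,.09]]));print(b,g)
x,y,w,h=272,180,80,60
o=cv2.resize(im[y:y+h,x:x+w],None,fx=10,fy=10,interpolation=cv2.INTER_CUBIC);o=cv2.convertScaleAbs(o,alpha=1.6,beta=15)
for pp,M,z0,c in((p,LEAF,z,(0,220,0)),([.5503,.2343,.146],JAMB[3:],0,(255,120,0))):
    for l in M: cv2.polylines(o,[np.int32((proj("side",place(pp,l,z0))-[x,y]+.5)*80)],False,c,1,cv2.LINE_AA,3)
for u in proj("side",place(p,HL,z)): cv2.circle(o,tuple(np.int32((u-[x,y]+.5)*10)),3,(0,0,255),1)
cv2.imwrite("pics/h2.png",o)
E
```

```text
tool shift [-0.0009 -0.0001 -0.0002] tcp [0.4722 0.223  0.061 ] xaxis [-0.9893 -0.1457  0.0002] yaxis [-0.1457  0.9893  0.    ] z [-0.0002  0.     -1.    ]
turn 0.0001879498296653015 j6 0.14112897754147363 force [-0.0773 -0.1011 -1.8469] gap 0.051628198624479295 t 15.225
[[307.4432 199.7984]] [[307.8076 199.7818]]
```

View pics/h2.png

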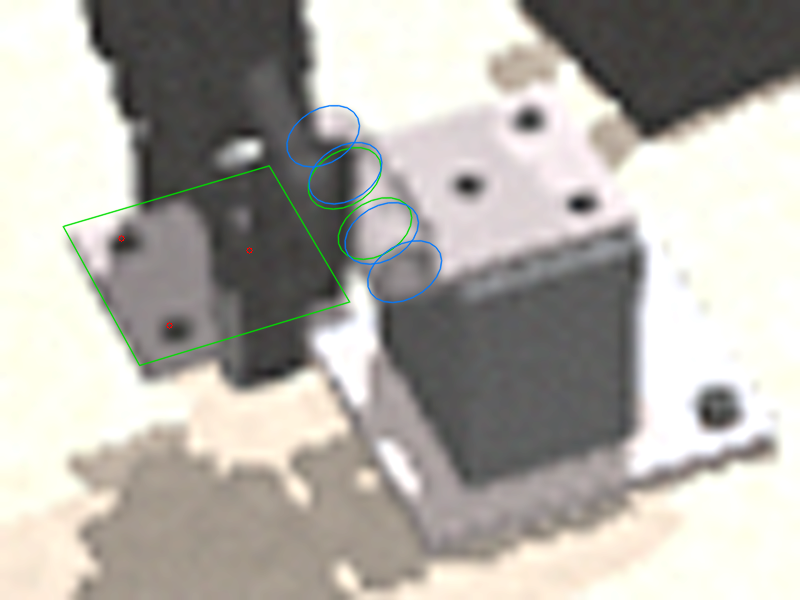

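No contact force shows, and the knuckle is in the gap. The plate holes sit about +1 mm in x from the model, which cancels the −0.9 mm left in the command. I'm handing in.

```bash
python3 -m pendant '[[-1,0,0,0,0],[-1,0,0,0,0]]'; python3 -c "
from workcell import env
print(env.hand_in())"
```

```text
clock: 15.68
tcp_pos: [0.4723, 0.223, 0.061]
orientation: [0.0, -0.073, 0.997, 0.0]
wrist_force: [0.6, -0.5, -1.5]
finger_gap: 0.0515
grip_force: 83.7
the job is handed in; nothing more can be done
None
```

I handed the job in at 15.7 s with the single-knuckle leaf held still between the jamb's knuckles, its hole lined up to about 1 mm by my measurements and no contact force on the jamb; the hand-in returned no verdict.

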